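Strip the test cell into its drying trays

TASK

Strip the little electrochemical cell on the bench: starting at the top of the stack and taking one part at a time, set each part down gently, flat, in the white drying tray of its own shape - the steel plunger in the small round dish, then the brass disc in the large round dish, then the square white spacer in the square tray, and last the dark graphite plate in the oblong tray. Do not drop any part, do not knock over or shove the glass beaker, and leave every part lying free in its tray.

Things in the scene. Friction and masses are not known exactly. Their poses are not given: they have to be found in the camera images.
- plunger: top of the stack: a plain steel plunger standing upright, 42 mm high: round foot 24 mm across and 10 mm high, above it a round stem 18 mm across with a flat top. Loose, about 0.10 kg. Origin: centre of its underside. Its frame's z axis points up through it. At the start its underside is 82 mm above the bench.
- collector: second in the stack: a brass disc, 44 mm across, 18 mm thick. Loose, about 0.22 kg. Origin: centre of its underside. Its frame's z axis points up through it. At the start its underside is 64 mm above the bench.
- spacer: third in the stack: a square block of white PTFE, 54 x 54 mm, 20 mm thick, its sides along its x and y axes. Loose, about 0.13 kg. Origin: centre of its underside. Its frame's z axis points up through it. At the start its underside is 44 mm above the bench.
- plate: bottom part of the stack: a dark graphite plate with fine grooves, 120 mm long (its x axis), 60 mm wide (its y axis), 20 mm thick. Loose, about 0.26 kg. Origin: centre of its underside. Its frame's z axis points up through it. At the start its underside is 24 mm above the bench.
- cell_base: aluminium cell base on rubber feet that carries the stack, 150 mm (its x axis) by 92 mm (its y axis), top face 24 mm above the bench, with four low screw heads at the corners (2 mm proud) and a brass hose stub at each end. Fixed to the bench; it stays. Origin: on the bench under its centre, z up. The parts lie on it roughly centred and within about 6 degrees of its yaw.
- tray_oblong: white plastic oblong tray for the graphite plate, outside 148 mm (its x axis) by 88 mm (its y axis), inside 140 x 80 mm. Floor 4 mm thick, so a part lying in it has its underside 4 mm above the bench; walls 4 mm thick, rim 12 mm above the bench. Fixed to the bench. Origin: centre of the underside, on the bench, z up; the plate lies in it lengthwise, either end first.
- tray_square: white plastic square tray for the spacer, outside 82 x 82 mm, inside 74 x 74 mm, sides along its x and y axes. Floor 4 mm thick, so a part lying in it has its underside 4 mm above the bench; walls 4 mm thick, rim 12 mm above the bench. Fixed to the bench. Origin: centre of the underside, on the bench, z up; the spacer lies square in it, any quarter turn.
- dish_large: white plastic round dish for the brass disc, the larger of two: outside 78 mm across, inside 70 mm. Floor 4 mm thick, so a part lying in it has its underside 4 mm above the bench; walls 4 mm thick, rim 12 mm above the bench. Fixed to the bench. Origin: centre of the underside, on the bench, z up; its yaw means nothing.
- dish_small: white plastic round dish for the plunger, the smaller of two: outside 50 mm across, inside 42 mm. Floor 4 mm thick, so a part lying in it has its underside 4 mm above the bench; walls 4 mm thick, rim 12 mm above the bench. Fixed to the bench. Origin: centre of the underside, on the bench, z up; its yaw means nothing.
- beaker: a loose empty glass beaker, 56 mm across, 70 mm high, standing upright among the trays; not to be knocked. Origin: centre of its underside, z up.

How it is judged:
By the outcome, as a careful person would: the job done as asked, in the order asked, and still so for the second after the job is handed in, with the robot touching nothing.
It also fails if it takes over 120 s, if anything falls off the work surface, if the arm or the gripper's body presses on something with over 40 N, if the wrist force passes 120 N, or if a joint passes its speed limit or range.

ROBOT

A 7-joint arm with a two-finger parallel gripper is mounted at the origin on the work surface. World frame = base frame: x ahead of the robot, y to its left, z up, the work surface at z = 0. Lengths are in m, angles in rad, forces in N, time in s.
With the tool pointing down it reaches from about 0.4 to 0.85 m from the base axis. Payload 4.5 kg.
Tool frame: the origin (TCP) lies midway between the tips of the shut fingers; the grasp point (between the pads) lies 19 mm behind it; z points along the fingers, y is the line along which they close (so a half turn about z gives the same grasp; the last joint's range is limited). The gripper opens to 85 mm and grips with 20 to 120 N. Pads are 22 mm wide; open, the fingers measure 114 mm over their backs; the gripper's body (76 mm by 85 mm) begins 54 mm behind the grasp point. The pads swing forward as they close: fully open they stand 13 mm farther back than shut.
Start: joints at [1.203, 0.689, -0.195, 1.565, 0.157, 0.902, -0.215], TCP at [0.244, -0.575, 0.231] pointing down, gripper open.
Joint ranges: [-3.01, 3.01], [-0.46, 2.08], [-1.47, 1.51], [0.13, 2.56], [-1, 4.14], [0.04, 2.09], [-2.66, 2.66]. Speed limits (rad/s): [2.57, 2.57, 3.14, 3.14, 3.14, 3.14, 3.14].

INTERFACE

Orientations are given as a unit quaternion [x, y, z, w].
In Python, from workcell import r gives the robot as it stands.
- The arm moves only by the tool nudge_tcp, called after "Request:" as name([rows], argument=value, ...), one row to a line, values as JSON. Schema: {"type":"object","properties":{"rows":{"type":"array","items":{"type":"array","items":{"type":"number"},"minItems":6,"maxItems":6},"minItems":1,"maxItems":20},"aperture":{"type":"number"},"grip_force":{"type":"number"},"only":{"type":"string"},"quiet":{"type":"boolean"},"lines":{"type":"string"}},"required":["rows"],"additionalProperties":false}. rows is a list of rows, 1 to 20 of them, each of 6 numbers: dx, dy, dz in a scale on which 1.0 is 100 cm, then a rotation vector rx, ry, rz in normalised numbers (1 is 120 degrees); each row is the pose to reach, as a shift and turn from the pose commanded when the call began, along the tool's axes at that moment; what a row does not reach only later rows make up. A row lasts 1/10 s, in which the tool goes at most 0.05 m and 0.15 rad, less where a joint would pass 70% of its speed; a pose out of reach is approached as far as the arm can. aperture is the opening from 0.0 (shut) to 1.0 (fully open), set as the call begins (left out keeps the last). The fingers move at their own pace and stop on an object; grip_force is the grip in N (left out, the last holds). Time passes only in rows, so rows that do not move let the fingers close. The tool returns the time, the measured TCP pose, the force, the opening and the grip force at its end. only (a regular expression) keeps the lines of the reply that match it, lines (a string "A,B") keeps lines A to B, and quiet returns only ok. No shift or turn number may pass 1 either way. Input that does not fit is refused with a message, and nothing moves.
- r.get_state(): the state, without advancing time (a new reading comes with each control period).
- r.camera(name): name is "side" or "top"; returns the picture (400x640x3 uint8, red, green, blue); there is no depth.
- r.calibration(name): a dict with "vfov" (degrees; the focal length in pixels is half the picture's height over the tangent of half this angle, whatever the lens; pixels are square), "cx", "cy" (the principal point, pixels), "camera_from_world" (4x4, takes a point from world to camera coordinates). Camera axes: x right, y down, z forward; pixel columns grow to the right and rows downward; lengths in m; the calibration is good to about 2 mm. A picture is of the moment at which its call begins. calibration takes no time and is no camera call.
- r.finish_job(): hands the job in; it is judged then, once.
The state is a dict: "time": time; "joints": joint angles; "joint_vel": joint speeds; "tau": joint torques, N m; "tcp_pos": TCP position; "tool_rot": TCP orientation; "ft_force": force on the tool from outside, world axes, zero at the start; "torque": the same for the moment, N m; "finger_gap": opening from 0.0 (shut) to 1.0 (fully open); "finger_force": force on a finger pad.
Only numpy, scipy, OpenCV 4.12 (cv2) and the standard library are available. Lean on these libraries where they do the work, as an engineer would, in place of code of your own. Each camera call takes 0.05 s, during which the arm holds its last target. There are 200 camera calls.

## Working session

There is one attempt and no reset: what is moved stays moved. The work goes in short steps, Python scripts to look and compute and a tool call to move; the robot and the scene stay as the last step left them, time stands still between calls to the robot, and variables do not carry over. Pictures are saved under pics/ and viewed, at most 18 in all, crops included, and the job is handed in when it is done.

```bash
ls; mkdir -p pics; python3 - <<'E'
from workcell import r
import cv2,numpy as np
for n in("top","side"):
    im=r.camera(n);cv2.imwrite(f"pics/{n}0.png",im[:,:,::-1])
    print(n,r.calibration(n))
s=r.get_state();print(s['time'],s['tcp_pos'],s['tool_rot'],s['finger_gap'])
E
```

```text
pics
workcell.py
top {'vfov': 49.294290912284154, 'cx': 321.2107551170098, 'cy': 207.07407742881574, 'camera_from_world': array([[-0.01538186, -0.99981666,  0.01140389,  0.00347497],
       [-0.99235476,  0.01386828, -0.12263643,  0.55102885],
       [ 0.12245579, -0.01320308, -0.99238614,  0.96145967],
       [ 0.        ,  0.        ,  0.        ,  1.        ]])}
side {'vfov': 55.42886497305913, 'cx': 324.20533332239444, 'cy': 200.32144730406165, 'camera_from_world': array([[-0.99836052, -0.0567407 , -0.00753399,  0.54433877],
       [-0.02208062,  0.50321666, -0.86387814,  0.09486897],
       [ 0.05280828, -0.86229548, -0.50364451,  0.78076258],
       [ 0.        ,  0.        ,  0.        ,  1.        ]])}
0.1 [ 0.24411928 -0.57471711  0.23057632] [ 9.79889034e-01  1.99541449e-01 -2.33795921e-04 -7.98387524e-04] 0.9971195833240354
```

View pics/top0.png

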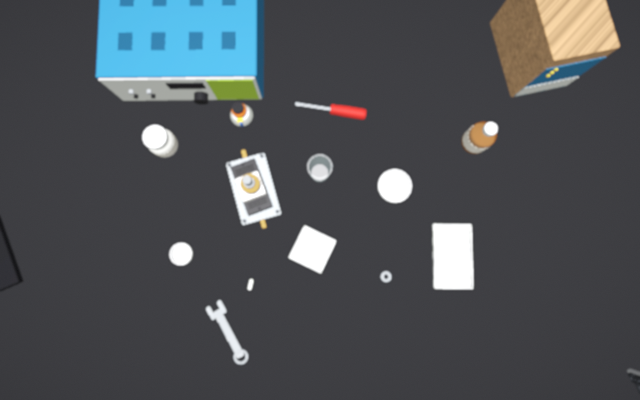

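View pics/side0.png

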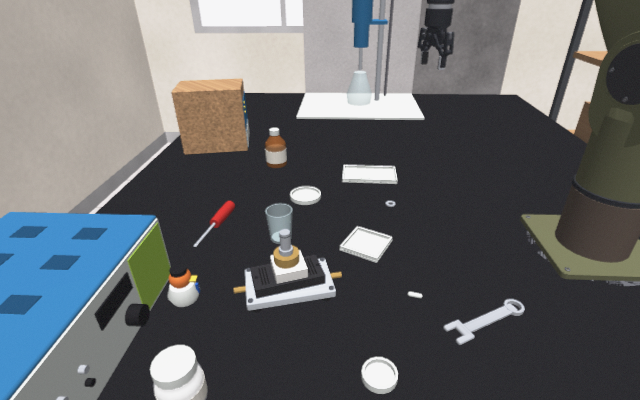

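The top view shows the cell at about (254,188), the small dish at (181,254) and the large dish at (395,186). The square tray is at (313,249), the oblong tray at (453,256) and the beaker at (320,168). The side view agrees. Next I'll measure the positions.

```bash
cat > h.py <<'E'
from workcell import r
import cv2,numpy as np
from scipy.spatial.transform import Rotation as R
CAL={n:r.calibration(n) for n in("top","side")}
def F(n): return 200/np.tan(np.radians(CAL[n]["vfov"]/2))
def ray(n,u,v,z):
    c=CAL[n];T=c["camera_from_world"];Q=T[:3,:3];o=-Q.T@T[:3,3]
    d=Q.T@np.array([(u-c["cx"])/F(n),(v-c["cy"])/F(n),1]);return o+d*(z-o[2])/d[2]
def proj(n,p):
    c=CAL[n];q=c["camera_from_world"]@np.append(p,1);return c["cx"]+F(n)*q[0]/q[2],c["cy"]+F(n)*q[1]/q[2]
def blobs(n,im,mask,z,lo=150,hi=4000):
    cs,_=cv2.findContours(mask.astype(np.uint8),cv2.RETR_EXTERNAL,cv2.CHAIN_APPROX_NONE)
    for c in cs:
        a=cv2.contourArea(c)
        if lo<a<hi:
            P=np.array([ray(n,u,v,z)[:2] for u,v in c[:,0]],np.float32)
            m=cv2.minAreaRect(P);cc=cv2.minEnclosingCircle(P)
            print(n,c[:,0].mean(0).round(1),a,"rect",np.round(m[0],4),np.round(m[1],4),round(m[2],1),"circ",np.round(cc[0],4),round(cc[1],4))
def go(p,yaw=None):
    "shift in tool axes to TCP p; yaw = world direction (deg) of tool y"
    s=r.get_state();A=R.from_quat(s["tool_rot"])
    d=A.inv().apply(np.array(p)-s["tcp_pos"]);y=A.as_matrix()[:,1]
    cur=np.degrees(np.arctan2(y[1],y[0]))
    print("t",round(s["time"],2),"tcp",s["tcp_pos"].round(4),"yaw y",round(cur,1),"d",d.round(4))
    if yaw is not None:
        w=(yaw-cur+90)%180-90;print("rz tool",round(-np.radians(w),3),"J7",round(s["joints"][6],2))
E
python3 - <<'E'
from h import *
t=cv2.imread("pics/top0.png");s=cv2.imread("pics/side0.png")
print("yaw");go([.5,0,.3],0)
for n,im in(("top",t),("side",s)):
    h=cv2.cvtColor(im,cv2.COLOR_BGR2HSV)
    blobs(n,im,(h[...,2]>110)&(h[...,1]<60),.012)
c=t[130:240,200:350];d=s[190:320,220:350]
o=np.hstack([cv2.resize(c,(400,293),interpolation=2),cv2.resize(d,(293,293),interpolation=2)])
cv2.imwrite("pics/z0.png",cv2.resize(o,(790,334)))
a=cv2.resize(t[145:230,215:290],(528,598),interpolation=2);cv2.imwrite("pics/z1.png",a)
a=cv2.resize(s[225:310,230:345],(800,591),interpolation=2);cv2.imwrite("pics/z2.png",a)
E
```

```text
yaw
t 0.1 tcp [ 0.2441 -0.5747  0.2306] yaw y -67.0 d [ 0.4602 -0.429  -0.0688]
rz tool -1.169 J7 -0.22
top [226.7 330.5] 790.5 rect [0.273  0.2076] [0.1538 0.0434] 30.4 circ [0.2731 0.2087] 0.0776
top [180.3 253.6] 458.5 rect [0.451  0.3198] [0.0573 0.0525] 89.1 circ [0.4507 0.3199] 0.0289
top [312.  248.9] 1431.0 rect [0.4573 0.0175] [0.0888 0.0893] 62.9 circ [0.4569 0.0178] 0.0591
top [452.5 256. ] 2678.0 rect [ 0.437  -0.3063] [0.0969 0.154 ] 88.3 circ [ 0.4363 -0.3069] 0.0886
top [394.5 185.4] 975.0 rect [ 0.6027 -0.1782] [0.0826 0.0838] 88.2 circ [ 0.603 -0.178] 0.0429
top [319.4 166.7] 564.0 rect [ 0.6504 -0.0024] [0.0642 0.0641] 43.8 circ [ 0.6492 -0.0012] 0.0345
top [253.  188.4] 2728.0 rect [0.6011 0.1545] [0.1586 0.0996] 15.2 circ [0.6007 0.1539] 0.09
top [472.2 141.6] 206.0 rect [ 0.7083 -0.3677] [0.0677 0.0489] 29.8 circ [ 0.7136 -0.3757] 0.0362
top [159.1 140.4] 870.0 rect [0.7188 0.3763] [0.0951 0.0664] 44.8 circ [0.7181 0.377 ] 0.0477
top [490.5 128.3] 176.0 rect [ 0.7392 -0.4138] [0.0369 0.0346] 89.3 circ [ 0.7387 -0.413 ] 0.0201
top [241.7 117.6] 189.0 rect [0.774 0
[... 802 characters left out ...]
0.1029] 0.0508
side [365.9 243.5] 1150.5 rect [0.4587 0.0233] [0.0971 0.0875] 63.5 circ [0.4596 0.0246] 0.063
side [280.8 228.4] 951.5 rect [ 0.6485 -0.0243] [0.063  0.2052] 7.4 circ [ 0.6385 -0.0256] 0.1032
side [305.  194.8] 455.0 rect [ 0.6036 -0.1698] [0.0764 0.0924] 3.8 circ [ 0.603  -0.1704] 0.0488
side [369.  173.8] 931.0 rect [ 0.4379 -0.2986] [0.1152 0.15  ] 88.4 circ [ 0.4385 -0.2991] 0.0895
side [275.7 155.8] 215.5 rect [ 0.7178 -0.4089] [0.0634 0.1142] 11.1 circ [ 0.7196 -0.4119] 0.0619
side [577.  93.] 1635.0 rect [-0.6768 -1.3625] [1.5813 0.1377] 61.1 circ [-0.642  -1.3817] 0.7909
side [592.3  30.5] 734.5 rect [-3.1595 -5.8508] [7.9481 0.1859] 61.4 circ [-3.0947 -5.8862] 3.9742
```

View pics/z1.png

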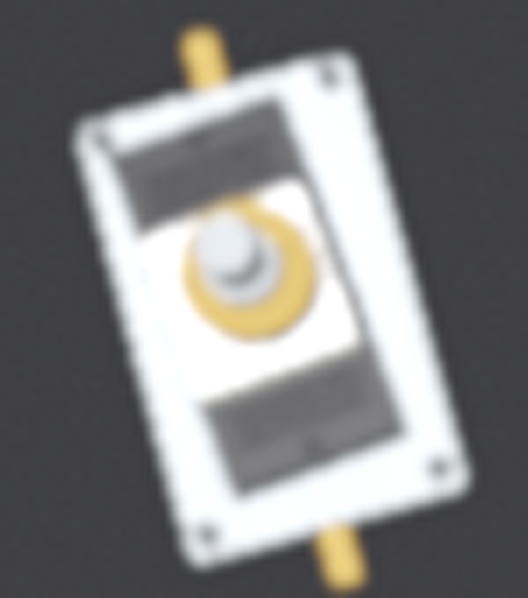

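View pics/z2.png

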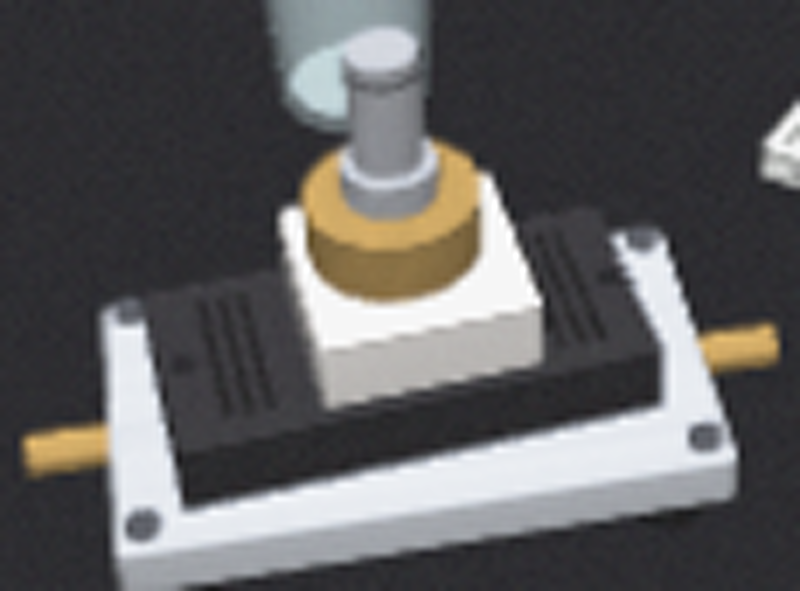

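The z1 crop shows the plunger top at (227,240), the disc ellipse centred at (250,268), the spacer corners and the dark plate. The z2 crop shows the plunger top at (381,53), the disc top centred at (390,197), the spacer top corners and the plate top corners. I'll cast rays from these.

```bash
python3 - <<'E'
from h import *
T=lambda a,b,z:ray("top",215+a/7.04-.43,145+b/7.04-.43,z)[:2].round(4)
S=lambda a,b,z:ray("side",230+a/6.957-.43,225+b/6.957-.43,z)[:2].round(4)
print("plunger",T(227,240,.124),S(381,53,.124))
print("disc",T(250,267,.082),S(390,196,.082))
def rect(n,P):
    P=np.array(P);print(n,P.mean(0).round(4),P.tolist())
    for i in range(4):
        d=P[(i+1)%4]-P[i];print(round(np.hypot(*d),4),round(np.degrees(np.arctan2(d[1],d[0])),1),end="; ")
    print()
rect("spT",[T(*p,.064) for p in((303,180),(360,345),(205,402),(143,237))])
rect("spS",[S(*p,.064) for p in((280,210),(487,175),(542,305),(320,350))])
rect("plT",[T(*p,.044) for p in((110,152),(280,97),(405,435),(238,497))])
rect("plS",[S(*p,.044) for p in((145,295),(600,210),(660,355),(180,450))])
E
```

```text
plunger [0.6018 0.151 ] [0.6004 0.1534]
disc [0.6013 0.1505] [0.6007 0.1534]
spT [0.597  0.1523] [[0.6324, 0.1366], [0.5792, 0.1185], [0.5617, 0.1671], [0.6147, 0.187]]
0.0562 -161.2; 0.0517 109.8; 0.0566 20.6; 0.0534 -70.6; 
spS [0.5973 0.1544] [[0.6318, 0.1375], [0.5816, 0.1209], [0.5628, 0.1704], [0.6131, 0.1888]]
0.0529 -161.7; 0.0529 110.8; 0.0536 20.1; 0.0546 -70.0; 
plT [0.5994 0.1536] [[0.6467, 0.2017], [0.6642, 0.1468], [0.5529, 0.1064], [0.5337, 0.1597]]
0.0576 -72.3; 0.1184 -160.0; 0.0567 109.8; 0.1206 20.4; 
plS [0.6001 0.1558] [[0.6658, 0.148], [0.5541, 0.1086], [0.5352, 0.1641], [0.6452, 0.2023]]
0.1184 -160.6; 0.0586 108.8; 0.1164 19.2; 0.0581 -69.2;
```

```bash
python3 -c "
from h import *
go([.601,.152,.17],-70)"
```

```text
t 0.1 tcp [ 0.2441 -0.5747  0.2306] yaw y -67.0 d [ 0.6127 -0.5292  0.0614]
rz tool 0.053 J7 -0.22
```

The manual's scale: turns go in shares of 120 degrees. Converting my numbers, 0.05 rad / 2.0944 = 0.0239.

Request:
nudge_tcp([
  [0.3, -0.26, 0, 0, 0, 0.0239],
  [0.3, -0.26, 0, 0, 0, 0.0239],
  [0.3, -0.26, 0, 0, 0, 0.0239],
  [0.3, -0.26, 0, 0, 0, 0.0239],
  [0.3, -0.26, 0, 0, 0, 0.0239],
  [0.3, -0.26, 0, 0, 0, 0.0239],
  [0.3, -0.26, 0, 0, 0, 0.0239],
  [0.6127, -0.5292, 0.05, 0, 0, 0.0253],
  [0.6127, -0.5292, 0.05, 0, 0, 0.0253],
  [0.6127, -0.5292, 0.05, 0, 0, 0.0253],
  [0.6127, -0.5292, 0.05, 0, 0, 0.0253],
  [0.6127, -0.5292, 0.05, 0, 0, 0.0253],
  [0.6127, -0.5292, 0.05, 0, 0, 0.0253],
  [0.6127, -0.5292, 0.05, 0, 0, 0.0253],
  [0.6127, -0.5292, 0.05, 0, 0, 0.0253],
  [0.6127, -0.5292, 0.05, 0, 0, 0.0253],
  [0.6127, -0.5292, 0.05, 0, 0, 0.0253],
  [0.6127, -0.5292, 0.05, 0, 0, 0.0253],
  [0.6127, -0.5292, 0.05, 0, 0, 0.0253],
  [0.6127, -0.5292, 0.05, 0, 0, 0.0253],
], aperture=1.0, grip_force=40)

```text
time: 2.1
tcp_pos: [0.6009, 0.1483, 0.1813]
tool_rot: [0.985, 0.172, -0.001, 0.001]
ft_force: [-0.0, 0.1, -0.4]
finger_gap: 1.002
finger_force: 0.0
```

```bash
python3 -c "
from h import *
go([.601,.152,.097],-70)"
```

```text
t 2.1 tcp [0.6009 0.1483 0.1813] yaw y -70.2 d [ 0.0015 -0.0036  0.0843]
rz tool -0.004 J7 -1.6
```

Request:
nudge_tcp([
  [0, 0, 0.04, 0, 0, 0],
  [0, 0, 0.07, 0, 0, 0],
  [0, 0, 0.07, 0, 0, 0],
  [0, 0, 0.07, 0, 0, 0],
])

```text
time: 2.5
tcp_pos: [0.6014, 0.1498, 0.1119]
tool_rot: [0.985, 0.173, -0.0, 0.0]
ft_force: [0.0, 0.7, 1.0]
finger_gap: 1.001
finger_force: 0.0
```

```bash
python3 -c "
from h import *
go([.601,.152,.097],-70)
t=r.camera('top')[145:230,215:290];s=r.camera('side')[225-60:310,230:345]
a=cv2.resize(s,(0,0),fx=4.05,fy=4.05,interpolation=2);b=cv2.resize(t,(310,351),interpolation=2)
o=np.zeros((a.shape[0],a.shape[1]+310,3),np.uint8);o[:,:a.shape[1]]=a;o[:351,a.shape[1]:]=b
cv2.imwrite('pics/a1.png',o[...,::-1])"
```

```text
t 2.5 tcp [0.6014 0.1498 0.1119] yaw y -70.1 d [ 0.0003 -0.0022  0.0149]
rz tool -0.002 J7 -1.61
```

View pics/a1.png

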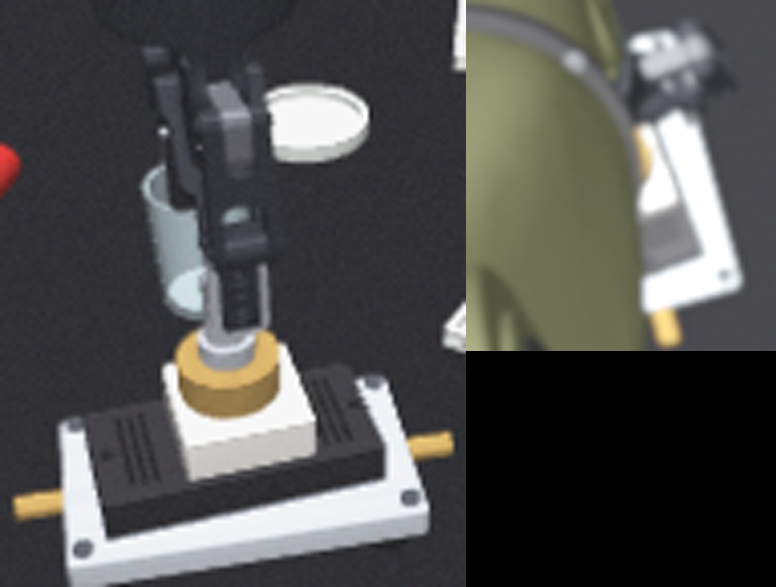

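Request:
nudge_tcp([
  [0, -0.002, 0.0075, 0, 0, 0],
  [0, -0.002, 0.015, 0, 0, 0],
  [0, -0.002, 0.015, 0, 0, 0],
  [0, -0.002, 0.015, 0, 0, 0],
  [0, -0.002, 0.015, 0, 0, 0],
])

```text
time: 3.1
tcp_pos: [0.6008, 0.1533, 0.0964]
tool_rot: [0.985, 0.174, 0.0, 0.0]
ft_force: [-1.0, 0.4, -0.3]
finger_gap: 0.999
finger_force: 0.0
```

Request:
nudge_tcp([
  [0, 0, 0, 0, 0, 0],
  [0, 0, 0, 0, 0, 0],
  [0, 0, 0, 0, 0, 0],
  [0, 0, 0, 0, 0, 0],
  [0, 0, 0, 0, 0, 0],
  [0, 0, 0, 0, 0, 0],
  [0, 0, 0, 0, 0, 0],
  [0, 0, 0, 0, 0, 0],
  [0, 0, 0, 0, 0, 0],
  [0, 0, 0, 0, 0, 0],
], aperture=0, grip_force=40)

```text
time: 4.1
tcp_pos: [0.6008, 0.1533, 0.0964]
tool_rot: [0.985, 0.174, 0.0, 0.0]
ft_force: [-0.9, 0.1, 3.2]
finger_gap: 0.198
finger_force: 39.1
```

Request:
nudge_tcp([
  [0, 0, -0.01, 0, 0, 0],
  [0, 0, -0.03, 0, 0, 0],
  [0, 0, -0.06, 0, 0, 0],
  [0, 0, -0.06, 0, 0, 0],
  [0, 0, -0.06, 0, 0, 0],
])

```text
time: 4.6
tcp_pos: [0.6008, 0.1534, 0.1569]
tool_rot: [0.985, 0.173, 0.001, -0.0]
ft_force: [-0.1, 0.5, -1.3]
finger_gap: 0.195
finger_force: 39.0
```

```bash
python3 -c "
from h import *
go([.451,.321,.06],-70)"
```

```text
t 4.6 tcp [0.6008 0.1534 0.1569] yaw y -70.0 d [-0.0836 -0.2088  0.0968]
rz tool -0.0 J7 -1.61
```

Request:
nudge_tcp([
  [-0.015, -0.035, 0, 0, 0, 0],
  [-0.03, -0.07, 0, 0, 0, 0],
  [-0.045, -0.105, 0, 0, 0, 0],
  [-0.06, -0.14, 0, 0, 0, 0],
  [-0.07, -0.175, 0, 0, 0, 0],
  [-0.08, -0.2, 0.02, 0, 0, 0],
  [-0.0836, -0.2088, 0.05, 0, 0, 0],
  [-0.0836, -0.2088, 0.08, 0, 0, 0],
  [-0.0836, -0.2088, 0.097, 0, 0, 0],
  [-0.0836, -0.2088, 0.097, 0, 0, 0],
  [-0.0836, -0.2088, 0.097, 0, 0, 0],
])

```text
time: 5.7
tcp_pos: [0.4504, 0.3205, 0.0588]
tool_rot: [0.985, 0.173, -0.001, 0.0]
ft_force: [-0.7, 0.4, 0.1]
finger_gap: 0.196
finger_force: 39.1
```

```bash
python3 -c "
from h import *
go([.451,.321,.0195],-70)
s=r.camera('side')[260:400,310:450]
cv2.imwrite('pics/a2.png',cv2.resize(s,(560,560),interpolation=2)[...,::-1])"
```

```text
t 5.7 tcp [0.4504 0.3205 0.0588] yaw y -70.0 d [ 0.0008 -0.0003  0.0393]
rz tool -0.0 J7 -1.95
```

View pics/a2.png

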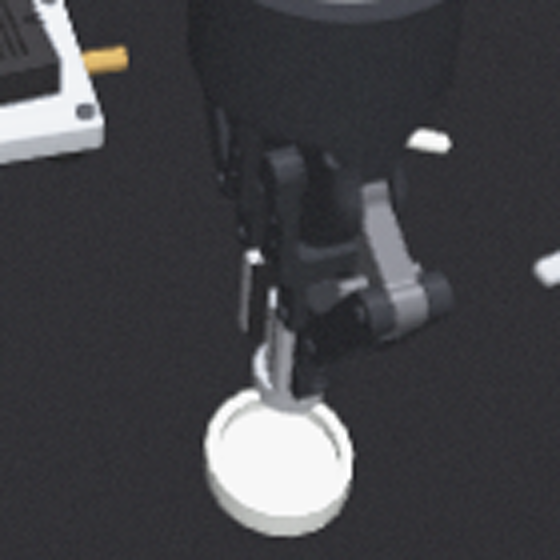

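The plunger is held upright above the small dish, seen at (280,450) in the crop. I'm lowering it.

Request:
nudge_tcp([
  [0, 0, 0.015, 0, 0, 0],
  [0, 0, 0.028, 0, 0, 0],
  [0, 0, 0.036, 0, 0, 0],
  [0, 0, 0.039, 0, 0, 0],
  [0, 0, 0.039, 0, 0, 0],
  [0, 0, 0.039, 0, 0, 0],
], only="tcp|ft")

```text
tcp_pos: [0.4509, 0.321, 0.0204]
ft_force: [-0.3, 0.1, -0.3]
```

Request:
nudge_tcp([
  [0, 0, 0.0005, 0, 0, 0],
  [0, 0, 0.001, 0, 0, 0],
  [0, 0, 0.001, 0, 0, 0],
], only="tcp|ft")

```text
tcp_pos: [0.4509, 0.321, 0.0195]
ft_force: [1.1, 0.1, -1.5]
```

Request:
nudge_tcp([
  [0, 0, 0.0005, 0, 0, 0],
  [0, 0, 0.001, 0, 0, 0],
  [0, 0, 0.001, 0, 0, 0],
], only="tcp|ft")

```text
tcp_pos: [0.4509, 0.321, 0.0184]
ft_force: [-0.3, 0.4, 0.2]
```

Request:
nudge_tcp([
  [0, 0, 0.0005, 0, 0, 0],
  [0, 0, 0.0005, 0, 0, 0],
  [0, 0, 0.0005, 0, 0, 0],
], only="tcp|ft")

```text
tcp_pos: [0.4509, 0.321, 0.0184]
ft_force: [-1.1, 0.0, 6.5]
```

Request:
nudge_tcp([
  [0, 0, 0, 0, 0, 0],
  [0, 0, 0, 0, 0, 0],
  [0, 0, 0, 0, 0, 0],
  [0, 0, 0, 0, 0, 0],
  [0, 0, 0, 0, 0, 0],
  [0, 0, 0, 0, 0, 0],
], aperture=0.6, only="tcp|ft|gap")

```text
tcp_pos: [0.4508, 0.321, 0.0177]
ft_force: [0.4, 0.3, -0.5]
finger_gap: 0.593
```

Request:
nudge_tcp([
  [0, 0, -0.02, 0, 0, 0],
  [0, 0, -0.05, 0, 0, 0],
  [0, 0, -0.09, 0, 0, 0],
  [0, 0, -0.13, 0, 0, 0],
  [0, 0, -0.13, 0, 0, 0],
  [0, 0, -0.13, 0, 0, 0],
], aperture=1.0, only="tcp|ft|gap")

```text
tcp_pos: [0.4511, 0.3212, 0.1485]
ft_force: [0.1, 0.3, -0.1]
finger_gap: 1.0
```

```bash
python3 -c "
from h import *
go([.601,.152,.10],-70)
s=r.camera('side')
cv2.imwrite('pics/a3.png',cv2.resize(s[220:400,230:450],(733,600),interpolation=2)[...,::-1])"
```

```text
t 8.45 tcp [0.4511 0.3212 0.1485] yaw y -70.0 d [0.083  0.2103 0.0486]
rz tool -0.0 J7 -1.94
```

View pics/a3.png

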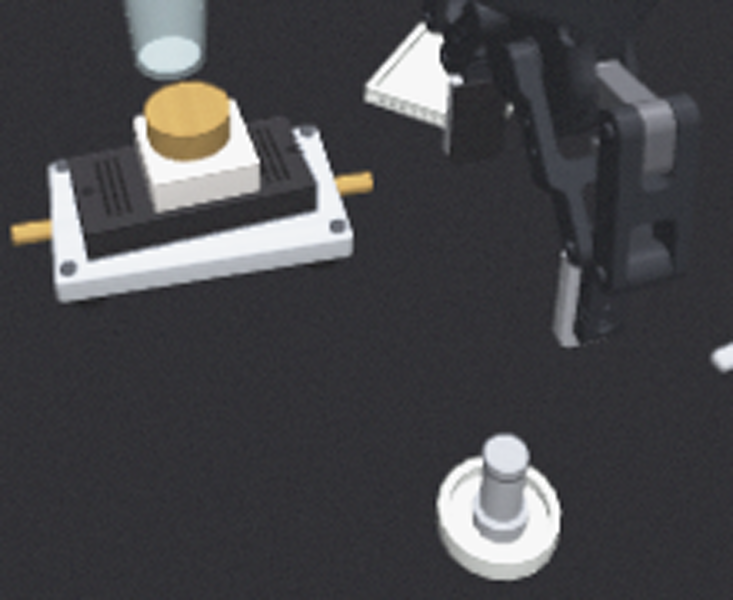

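The plunger stands in the small dish, at (500,520) in the crop, and the disc hasn't moved. The disc is next.

Request:
nudge_tcp([
  [0.018, 0.045, 0, 0, 0, 0],
  [0.036, 0.09, 0, 0, 0, 0],
  [0.054, 0.135, 0, 0, 0, 0],
  [0.072, 0.18, 0, 0, 0, 0],
  [0.083, 0.2103, 0, 0, 0, 0],
  [0.083, 0.2103, 0, 0, 0, 0],
  [0.083, 0.2103, 0.03, 0, 0, 0],
  [0.083, 0.2103, 0.06, 0, 0, 0],
  [0.083, 0.2103, 0.076, 0, 0, 0],
  [0.083, 0.2103, 0.0765, 0, 0, 0],
  [0.083, 0.2103, 0.0765, 0, 0, 0],
  [0.083, 0.2103, 0.0765, 0, 0, 0],
], only="tcp|ft|gap")

```text
tcp_pos: [0.6015, 0.1522, 0.0724]
ft_force: [-0.1, -0.9, 0.6]
finger_gap: 1.006
```

Request:
nudge_tcp([
  [0, 0, 0, 0, 0, 0],
  [0, 0, 0, 0, 0, 0],
  [0, 0, 0, 0, 0, 0],
  [0, 0, 0, 0, 0, 0],
  [0, 0, 0, 0, 0, 0],
  [0, 0, 0, 0, 0, 0],
  [0, 0, 0, 0, 0, 0],
  [0, 0, 0, 0, 0, 0],
], aperture=0, grip_force=60, only="tcp|ft|gap|finger")

```text
tcp_pos: [0.6011, 0.1519, 0.0725]
ft_force: [-1.1, 0.4, 6.0]
finger_gap: 0.481
finger_force: 59.7
```

```bash
python3 -c "
from h import *
go([.601,.152,.072],-70)
s=r.camera('side')
cv2.imwrite('pics/a4.png',cv2.resize(s[200:320,220:360],(700,600),interpolation=2)[...,::-1])"
```

```text
t 10.5 tcp [0.6011 0.1519 0.0725] yaw y -70.0 d [-0.     -0.0002  0.0005]
rz tool -0.0 J7 -1.62
```

View pics/a4.png

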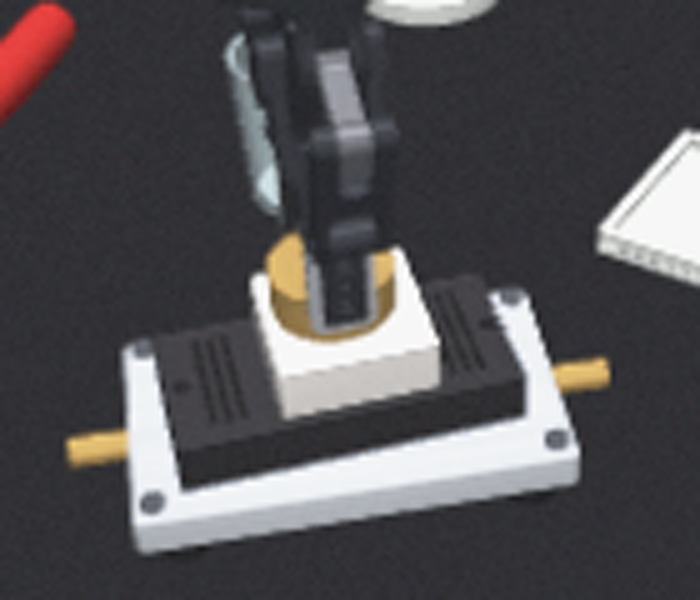

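The fingers hold the disc, with the near fingertip at about (343,333). Before lifting I want its actual height.

```bash
python3 -c "
from h import *
for y in(.172,.178,.185):
  for z in(.066,.070,.0745): print(y,z,np.round((np.array(proj('side',(.594,y,z)))-[220,200])*5))"
```

```text
0.172 0.066 [343. 338.]
0.172 0.07 [342. 328.]
0.172 0.0745 [342. 318.]
0.178 0.066 [341. 350.]
0.178 0.07 [340. 340.]
0.178 0.0745 [339. 329.]
0.185 0.066 [338. 364.]
0.185 0.07 [337. 354.]
0.185 0.0745 [336. 344.]
```

Request:
nudge_tcp([
  [0, 0, -0.005, 0, 0, 0],
  [0, 0, -0.02, 0, 0, 0],
  [0, 0, -0.05, 0, 0, 0],
  [0, 0, -0.08, 0, 0, 0],
  [0, 0, -0.08, 0, 0, 0],
  [0, 0, -0.08, 0, 0, 0],
], only="tcp|ft|gap")

```text
tcp_pos: [0.6009, 0.1517, 0.1524]
ft_force: [-0.9, -0.3, -3.9]
finger_gap: 0.481
```

```bash
python3 -c "
from h import *
go([.603,-.179,.16],-70)"
```

```text
t 11.15 tcp [0.6009 0.1517 0.1524] yaw y -70.0 d [-0.111   0.3115 -0.0078]
rz tool -0.0 J7 -1.61
```

Request:
nudge_tcp([
  [-0.007, 0.02, 0, 0, 0, 0],
  [-0.02, 0.055, 0, 0, 0, 0],
  [-0.033, 0.09, 0, 0, 0, 0],
  [-0.046, 0.13, 0, 0, 0, 0],
  [-0.06, 0.17, 0, 0, 0, 0],
  [-0.075, 0.21, 0, 0, 0, 0],
  [-0.089, 0.25, 0, 0, 0, 0],
  [-0.103, 0.29, 0, 0, 0, 0],
  [-0.111, 0.3115, 0, 0, 0, 0],
  [-0.111, 0.3115, 0, 0, 0, 0],
  [-0.111, 0.3115, 0.03, 0, 0, 0],
  [-0.111, 0.3115, 0.06, 0, 0, 0],
  [-0.111, 0.3115, 0.09, 0, 0, 0],
  [-0.111, 0.3115, 0.11, 0, 0, 0],
  [-0.111, 0.3115, 0.11, 0, 0, 0],
  [-0.111, 0.3115, 0.11, 0, 0, 0],
], only="tcp|ft|gap")

```text
tcp_pos: [0.6024, -0.1781, 0.0409]
ft_force: [0.7, -0.1, -0.6]
finger_gap: 0.479
```

```bash
python3 -c "
from h import *
go([.603,-.179,.0145],-70)
s=r.camera('side')
cv2.imwrite('pics/a5.png',cv2.resize(s[140:260,240:380],(700,600),interpolation=2)[...,::-1])"
```

```text
t 12.75 tcp [ 0.6024 -0.1781  0.0409] yaw y -70.0 d [0.0003 0.0011 0.0264]
rz tool 0.001 J7 -1.16
```

View pics/a5.png

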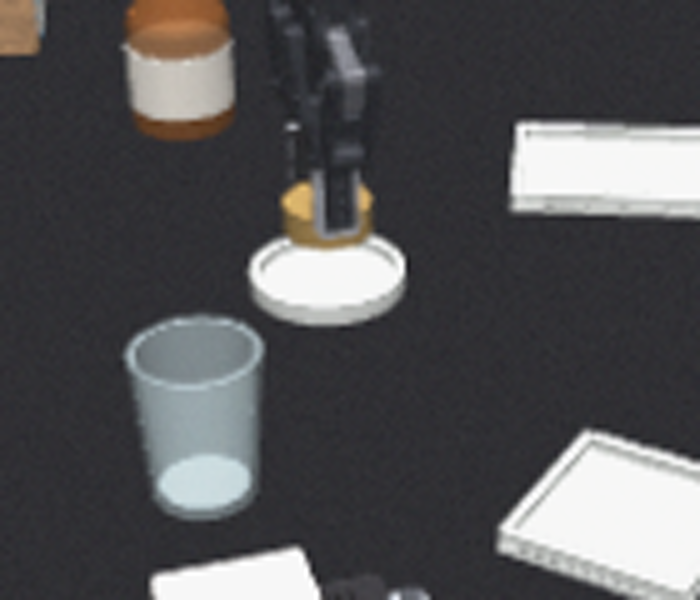

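The disc is level above the large dish, which is centred at (327,275) in the crop. I'm lowering it.

Request:
nudge_tcp([
  [0, 0.0005, 0.012, 0, 0, 0],
  [0, 0.0005, 0.022, 0, 0, 0],
  [0, 0.0005, 0.026, 0, 0, 0],
  [0, 0.0005, 0.0265, 0, 0, 0],
  [0, 0.0005, 0.0265, 0, 0, 0],
  [0, 0.0005, 0.0265, 0, 0, 0],
], only="tcp|ft")

```text
tcp_pos: [0.6033, -0.1795, 0.0151]
ft_force: [0.3, 0.9, -2.2]
```

Request:
nudge_tcp([
  [0, 0, 0.0005, 0, 0, 0],
  [0, 0, 0.001, 0, 0, 0],
  [0, 0, 0.001, 0, 0, 0],
], only="tcp|ft")

```text
tcp_pos: [0.603, -0.1795, 0.0139]
ft_force: [0.5, 0.4, -1.3]
```

Request:
nudge_tcp([
  [0, 0, 0.0005, 0, 0, 0],
  [0, 0, 0.0005, 0, 0, 0],
  [0, 0, 0.0005, 0, 0, 0],
], only="tcp|ft")

```text
tcp_pos: [0.603, -0.1795, 0.0133]
ft_force: [0.7, -0.6, -1.6]
```

Request:
nudge_tcp([
  [0, 0, 0.0005, 0, 0, 0],
  [0, 0, 0.0005, 0, 0, 0],
  [0, 0, 0.0005, 0, 0, 0],
], only="tcp|ft")

```text
tcp_pos: [0.603, -0.1794, 0.0128]
ft_force: [-0.5, -0.1, -1.6]
```

Request:
nudge_tcp([
  [0, 0, 0.0005, 0, 0, 0],
  [0, 0, 0.0005, 0, 0, 0],
  [0, 0, 0.0005, 0, 0, 0],
], only="tcp|ft")

```text
tcp_pos: [0.603, -0.1795, 0.0126]
ft_force: [-0.0, 0.3, 1.6]
```

Request:
nudge_tcp([
  [0, 0, 0, 0, 0, 0],
  [0, 0, 0, 0, 0, 0],
  [0, 0, 0, 0, 0, 0],
  [0, 0, 0, 0, 0, 0],
  [0, 0, 0, 0, 0, 0],
  [0, 0, 0, 0, 0, 0],
], aperture=0.65, only="tcp|ft|gap")

```text
tcp_pos: [0.603, -0.1794, 0.0123]
ft_force: [1.0, -0.7, 0.0]
finger_gap: 0.652
```

Request:
nudge_tcp([
  [0, 0, -0.02, 0, 0, 0],
  [0, 0, -0.05, 0, 0, 0],
  [0, 0, -0.09, 0, 0, 0],
  [0, 0, -0.13, 0, 0, 0],
  [0, 0, -0.14, 0, 0, 0],
  [0, 0, -0.14, 0, 0, 0],
], aperture=1.0, only="tcp|ft|gap")

```text
tcp_pos: [0.6042, -0.1798, 0.1543]
ft_force: [0.1, -0.2, -0.5]
finger_gap: 1.001
```

```bash
python3 -c "
from h import *
go([.597,.153,.051],-70)
s=r.camera('side')
cv2.imwrite('pics/a6.png',cv2.resize(s[150:310,220:430],(788,600),interpolation=2)[...,::-1])"
```

```text
t 15.8 tcp [ 0.6042 -0.1798  0.1543] yaw y -70.0 d [ 0.1065 -0.3155  0.1029]
rz tool -0.001 J7 -1.14
```

View pics/a6.png

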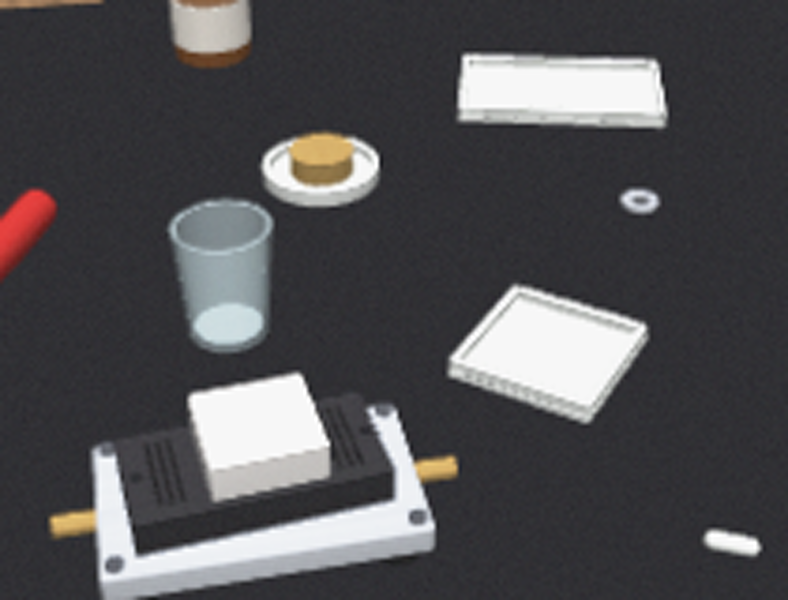

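The disc is in the large dish and the beaker is untouched. I'm re-checking the spacer and square tray from corner pixels.

```bash
python3 - <<'E'
from h import *
S=lambda a,b,z:ray("side",220+a/3.75-.37,150+b/3.75-.37,z)[:2]
def rect(n,P):
    P=np.array(P);d=np.roll(P,-1,0)-P
    print(n,P.mean(0).round(4),[(round(np.hypot(*e),4),round(np.degrees(np.arctan2(e[1],e[0]))%90,1)) for e in d])
rect("sp",[S(*p,.064) for p in((188,392),(302,374),(330,452),(208,472))])
rect("sq",[S(*p,.012) for p in((518,286),(648,332),(588,411),(450,366))])
rect("ob",[S(*p,.012) for p in((462,54),(660,58),(666,117),(459,114))])
E
```

```text
sp [0.5972 0.1552] [(np.float64(0.054), np.float64(17.3)), (np.float64(0.058), np.float64(18.6)), (np.float64(0.0537), np.float64(16.8)), (np.float64(0.0575), np.float64(18.9))]
sq [0.4571 0.0221] [(np.float64(0.0826), np.float64(59.3)), (np.float64(0.0798), np.float64(62.1)), (np.float64(0.0794), np.float64(64.2)), (np.float64(0.0869), np.float64(64.2))]
ob [ 0.4366 -0.3046] [(np.float64(0.1523), np.float64(89.6)), (np.float64(0.0994), np.float64(86.5)), (np.float64(0.1469), np.float64(0.6)), (np.float64(0.1019), np.float64(89.6))]
```

Request:
nudge_tcp([
  [0.013, -0.04, 0, 0, 0, 0],
  [0.03, -0.085, 0, 0, 0, 0],
  [0.045, -0.13, 0, 0, 0, 0],
  [0.06, -0.175, 0, 0, 0, 0],
  [0.075, -0.22, 0, 0, 0, 0],
  [0.09, -0.265, 0, 0, 0, 0],
  [0.1, -0.3, 0, 0, 0, 0],
  [0.1065, -0.3155, 0, 0, 0, 0],
  [0.1065, -0.3155, 0, 0, 0, 0],
  [0.1065, -0.3155, 0.03, 0, 0, 0],
  [0.1065, -0.3155, 0.06, 0, 0, 0],
  [0.1065, -0.3155, 0.085, 0, 0, 0],
  [0.1065, -0.3155, 0.1, 0, 0, 0],
  [0.1065, -0.3155, 0.1035, 0, 0, 0],
  [0.1065, -0.3155, 0.1035, 0, 0, 0],
  [0.1065, -0.3155, 0.1035, 0, 0, 0],
], only="tcp|ft|gap")

```text
tcp_pos: [0.5962, 0.153, 0.0498]
ft_force: [-0.1, 0.8, 0.3]
finger_gap: 1.003
```

Request:
nudge_tcp([
  [0, 0, 0, 0, 0, 0],
  [0, 0, 0, 0, 0, 0],
  [0, 0, 0, 0, 0, 0],
  [0, 0, 0, 0, 0, 0],
  [0, 0, 0, 0, 0, 0],
  [0, 0, 0, 0, 0, 0],
], aperture=0, grip_force=60, only="tcp|ft|gap|finger")

```text
tcp_pos: [0.5959, 0.1536, 0.0501]
ft_force: [-0.9, -1.1, 5.7]
finger_gap: 0.611
finger_force: 63.6
```

Request:
nudge_tcp([
  [0, 0, -0.005, 0, 0, 0],
  [0, 0, -0.02, 0, 0, 0],
  [0, 0, -0.05, 0, 0, 0],
  [0, 0, -0.08, 0, 0, 0],
  [0, 0, -0.08, 0, 0, 0],
  [0, 0, -0.08, 0, 0, 0],
], only="tcp|ft|gap")

```text
tcp_pos: [0.5956, 0.1536, 0.13]
ft_force: [-1.0, -0.3, -1.9]
finger_gap: 0.612
```

```bash
python3 -c "
from h import *
go([.457,.0195,.07],-27.5)"
```

```text
t 18.65 tcp [0.5956 0.1536 0.13  ] yaw y -70.0 d [-0.1762  0.0786  0.0597]
rz tool -0.742 J7 -1.62
```

Converted, -0.742 rad / 2.0944 = -0.3543.

Request:
nudge_tcp([
  [-0.02, 0.01, 0, 0, 0, -0.0477],
  [-0.05, 0.02, 0, 0, 0, -0.0955],
  [-0.08, 0.035, 0, 0, 0, -0.1432],
  [-0.11, 0.05, 0, 0, 0, -0.191],
  [-0.14, 0.06, 0, 0, 0, -0.2387],
  [-0.165, 0.073, 0, 0, 0, -0.2865],
  [-0.176, 0.0786, 0, 0, 0, -0.3342],
  [-0.1762, 0.0786, 0.02, 0, 0, -0.3543],
  [-0.1762, 0.0786, 0.045, 0, 0, -0.3543],
  [-0.1762, 0.0786, 0.06, 0, 0, -0.3543],
  [-0.1762, 0.0786, 0.06, 0, 0, -0.3543],
  [-0.1762, 0.0786, 0.06, 0, 0, -0.3543],
], only="tcp|ft|gap")

```text
tcp_pos: [0.4559, 0.0194, 0.0685]
ft_force: [-0.1, -0.3, -0.6]
finger_gap: 0.61
```

```bash
python3 -c "
from h import *
go([.457,.0195,.013],-27.5)
s=r.camera('side')
cv2.imwrite('pics/a7.png',cv2.resize(s[180:300,300:440],(700,600),interpolation=2)[...,::-1])"
```

```text
t 19.85 tcp [0.4559 0.0194 0.0685] yaw y -27.5 d [0.0007 0.001  0.0555]
rz tool 0.0 J7 -1.11
```

View pics/a7.png

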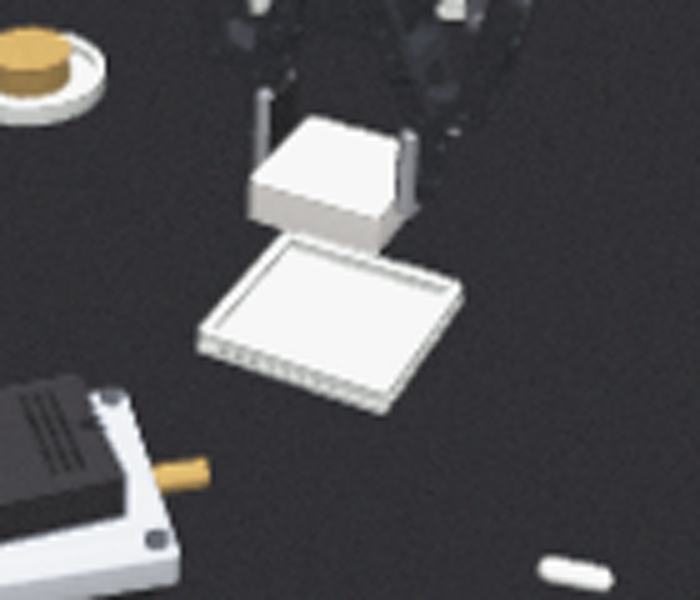

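The spacer is level and squared to the tray, whose centre is at (330,320) in the crop. I'm lowering it.

Request:
nudge_tcp([
  [0, 0, 0.02, 0, 0, 0],
  [0, 0, 0.04, 0, 0, 0],
  [0, 0, 0.052, 0, 0, 0],
  [0, 0, 0.0555, 0, 0, 0],
  [0, 0, 0.0555, 0, 0, 0],
  [0, 0, 0.0555, 0, 0, 0],
], only="tcp|ft")

```text
tcp_pos: [0.4571, 0.0194, 0.0138]
ft_force: [0.7, 0.2, -1.1]
```

Request:
nudge_tcp([
  [0, 0, 0.0005, 0, 0, 0],
  [0, 0, 0.001, 0, 0, 0],
  [0, 0, 0.001, 0, 0, 0],
], only="tcp|ft")

```text
tcp_pos: [0.4567, 0.0193, 0.0125]
ft_force: [0.1, -0.1, -1.8]
```

Request:
nudge_tcp([
  [0, 0, 0.0005, 0, 0, 0],
  [0, 0, 0.0005, 0, 0, 0],
  [0, 0, 0.0005, 0, 0, 0],
], only="tcp|ft")

```text
tcp_pos: [0.4565, 0.0194, 0.0118]
ft_force: [-0.1, -0.0, -1.0]
```

Request:
nudge_tcp([
  [0, 0, 0.0005, 0, 0, 0],
  [0, 0, 0.001, 0, 0, 0],
  [0, 0, 0.001, 0, 0, 0],
], only="tcp|ft")

```text
tcp_pos: [0.4565, 0.0194, 0.0107]
ft_force: [-0.0, 0.1, -1.4]
```

Request:
nudge_tcp([
  [0, 0, 0.0005, 0, 0, 0],
  [0, 0, 0.0005, 0, 0, 0],
  [0, 0, 0.0005, 0, 0, 0],
], only="tcp|ft")

```text
tcp_pos: [0.4565, 0.0193, 0.0103]
ft_force: [0.5, 0.0, -1.8]
```

Request:
nudge_tcp([
  [0, 0, 0.0003, 0, 0, 0],
  [0, 0, 0.0005, 0, 0, 0],
  [0, 0, 0.0005, 0, 0, 0],
], only="tcp|ft")

```text
tcp_pos: [0.4565, 0.0194, 0.01]
ft_force: [-1.0, -0.1, 3.1]
```

Request:
nudge_tcp([
  [0, 0, 0.0003, 0, 0, 0],
  [0, 0, 0.0003, 0, 0, 0],
  [0, 0, 0.0003, 0, 0, 0],
], only="tcp|ft")

```text
tcp_pos: [0.4565, 0.0193, 0.01]
ft_force: [-0.6, 0.3, 6.7]
```

Request:
nudge_tcp([
  [0, 0, 0, 0, 0, 0],
  [0, 0, 0, 0, 0, 0],
  [0, 0, 0, 0, 0, 0],
  [0, 0, 0, 0, 0, 0],
  [0, 0, 0, 0, 0, 0],
], aperture=0.75, only="tcp|ft|gap")

```text
tcp_pos: [0.4565, 0.0194, 0.0094]
ft_force: [0.7, 1.5, 0.3]
finger_gap: 0.752
```

Request:
nudge_tcp([
  [0, 0, -0.02, 0, 0, 0],
  [0, 0, -0.05, 0, 0, 0],
  [0, 0, -0.09, 0, 0, 0],
  [0, 0, -0.12, 0, 0, 0],
  [0, 0, -0.12, 0, 0, 0],
  [0, 0, -0.12, 0, 0, 0],
], aperture=1.0, only="tcp|ft|gap")

```text
tcp_pos: [0.4567, 0.0189, 0.1298]
ft_force: [-0.2, 0.4, -0.8]
finger_gap: 1.001
```

```bash
python3 -c "
from h import *
go([.6,.1545,.029],-70)
s=r.camera('side')
cv2.imwrite('pics/a8.png',cv2.resize(s[180:310,230:420],(790,540),interpolation=2)[...,::-1])"
```

```text
t 23.4 tcp [0.4567 0.0189 0.1298] yaw y -27.6 d [0.1865 0.0642 0.1009]
rz tool 0.741 J7 -1.44
```

View pics/a8.png

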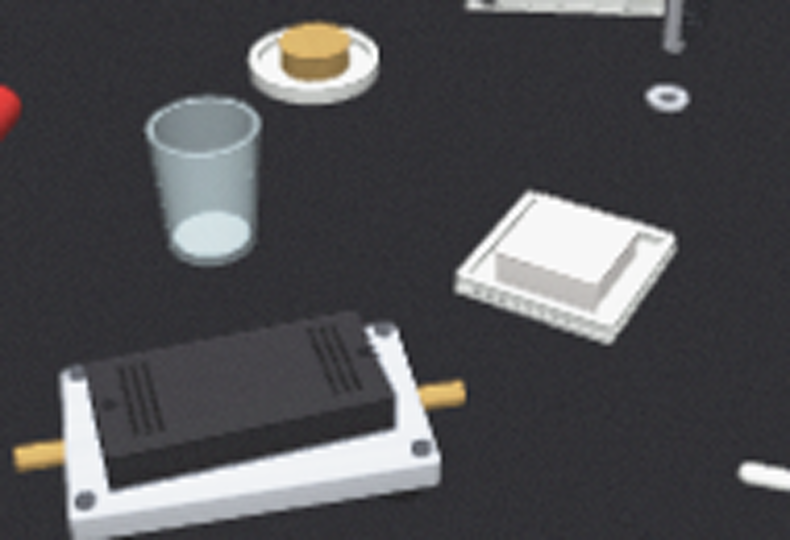

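The spacer lies flat inside the square tray, at (565,255) in the crop. The plate is next.

The manual's scale: turns go in shares of 120 degrees. Converting my numbers, 0.741 rad / 2.0944 = 0.3538.

Request:
nudge_tcp([
  [0.025, 0.008, 0, 0, 0, 0.0477],
  [0.055, 0.02, 0, 0, 0, 0.0955],
  [0.085, 0.03, 0, 0, 0, 0.1432],
  [0.115, 0.04, 0, 0, 0, 0.191],
  [0.145, 0.05, 0, 0, 0, 0.2387],
  [0.17, 0.058, 0, 0, 0, 0.2865],
  [0.1865, 0.0642, 0, 0, 0, 0.3342],
  [0.1865, 0.0642, 0, 0, 0, 0.3538],
  [0.1865, 0.0642, 0.03, 0, 0, 0.3538],
  [0.1865, 0.0642, 0.06, 0, 0, 0.3538],
  [0.1865, 0.0642, 0.085, 0, 0, 0.3538],
  [0.1865, 0.0642, 0.098, 0, 0, 0.3538],
  [0.1865, 0.0642, 0.1005, 0, 0, 0.3538],
  [0.1865, 0.0642, 0.1005, 0, 0, 0.3538],
  [0.1865, 0.0642, 0.1005, 0, 0, 0.3538],
], only="tcp|ft|gap")

```text
tcp_pos: [0.6003, 0.1555, 0.0299]
ft_force: [-0.3, -0.7, 0.8]
finger_gap: 1.002
```

Request:
nudge_tcp([
  [0, 0, 0, 0, 0, 0],
  [0, 0, 0, 0, 0, 0],
  [0, 0, 0, 0, 0, 0],
  [0, 0, 0, 0, 0, 0],
  [0, 0, 0, 0, 0, 0],
  [0, 0, 0, 0, 0, 0],
], aperture=0, grip_force=80, only="tcp|ft|gap|finger")

```text
tcp_pos: [0.6004, 0.1553, 0.0306]
ft_force: [-1.2, -0.5, 7.0]
finger_gap: 0.669
finger_force: 85.8
```

Request:
nudge_tcp([
  [0, 0, -0.003, 0, 0, 0],
  [0, 0, -0.01, 0, 0, 0],
  [0, 0, -0.03, 0, 0, 0],
  [0, 0, -0.06, 0, 0, 0],
  [0, 0, -0.09, 0, 0, 0],
  [0, 0, -0.1, 0, 0, 0],
  [0, 0, -0.1, 0, 0, 0],
  [0, 0, -0.1, 0, 0, 0],
], only="tcp|ft|gap")

```text
tcp_pos: [0.5988, 0.1546, 0.1279]
ft_force: [-0.1, -0.8, -3.8]
finger_gap: 0.672
```

```bash
python3 -c "
from h import *
go([.4365,-.3075,.13],-91.5)
s=r.camera('side')
cv2.imwrite('pics/a9.png',cv2.resize(s[170:310,210:370],(640,560),interpolation=2)[...,::-1])"
```

```text
t 26.35 tcp [0.5988 0.1546 0.1279] yaw y -70.0 d [-0.3108  0.3785 -0.0013]
rz tool 0.376 J7 -1.96
```

View pics/a9.png

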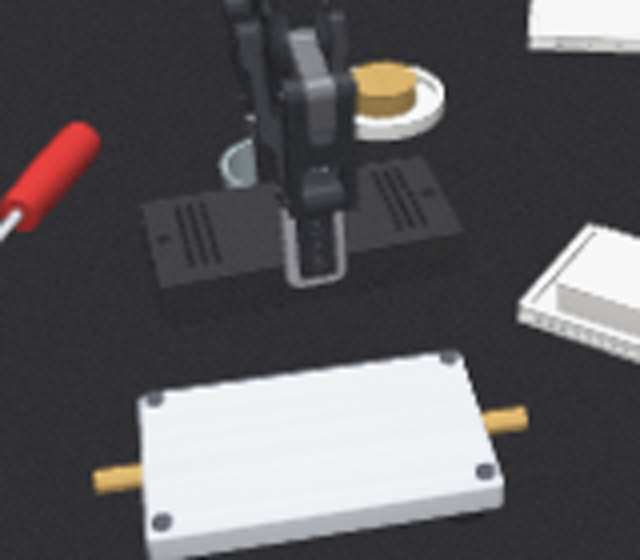

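The plate is held level and clear of the base. I'm carrying it to the oblong tray.

Converted, 0.376 rad / 2.0944 = 0.1795.

Request:
nudge_tcp([
  [-0.01, 0.012, 0, 0, 0, 0],
  [-0.03, 0.037, -0.005, 0, 0, 0.0143],
  [-0.055, 0.067, -0.01, 0, 0, 0.0334],
  [-0.08, 0.097, -0.01, 0, 0, 0.0477],
  [-0.105, 0.127, -0.01, 0, 0, 0.0621],
  [-0.13, 0.157, -0.01, 0, 0, 0.0764],
  [-0.155, 0.187, -0.01, 0, 0, 0.0907],
  [-0.18, 0.217, -0.01, 0, 0, 0.105],
  [-0.205, 0.25, -0.01, 0, 0, 0.1194],
  [-0.23, 0.28, -0.01, 0, 0, 0.1337],
  [-0.255, 0.31, -0.01, 0, 0, 0.148],
  [-0.28, 0.34, -0.01, 0, 0, 0.1623],
  [-0.3, 0.365, 0, 0, 0, 0.1795],
  [-0.3108, 0.3785, 0, 0, 0, 0.1795],
  [-0.3108, 0.3785, 0.02, 0, 0, 0.1795],
  [-0.3108, 0.3785, 0.045, 0, 0, 0.1795],
  [-0.3108, 0.3785, 0.07, 0, 0, 0.1795],
  [-0.3108, 0.3785, 0.075, 0, 0, 0.1795],
  [-0.3108, 0.3785, 0.075, 0, 0, 0.1795],
  [-0.3108, 0.3785, 0.075, 0, 0, 0.1795],
], only="tcp|ft|gap")

```text
tcp_pos: [0.4373, -0.3073, 0.0546]
ft_force: [0.3, 0.6, -1.0]
finger_gap: 0.674
```

```bash
python3 -c "
from h import *
go([.4365,-.3075,.012],-91.5)
s=r.camera('side')[130:210,310:430];t=r.camera('top')[200:310,400:510]
o=np.hstack([cv2.resize(s,(480,320),interpolation=2),cv2.resize(t,(320,320),interpolation=2)])
cv2.imwrite('pics/a10.png',o[...,::-1])"
```

```text
t 28.4 tcp [ 0.4373 -0.3073  0.0546] yaw y -91.5 d [-0.0009  0.0002  0.0426]
rz tool -0.0 J7 -1.63
```

View pics/a10.png

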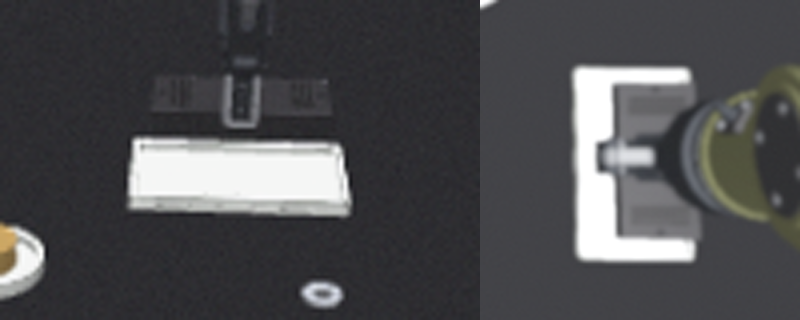

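The plate is aligned with the oblong tray: its centre is at about (242,100) against (240,175) in the side view, and the top view agrees. I'm lowering it.

Request:
nudge_tcp([
  [0, 0, 0.015, 0, 0, 0],
  [0, 0, 0.03, 0, 0, 0],
  [0, 0, 0.038, 0, 0, 0],
  [0, 0, 0.041, 0, 0, 0],
  [0, 0, 0.041, 0, 0, 0],
  [0, 0, 0.041, 0, 0, 0],
], only="tcp|ft")

```text
tcp_pos: [0.4377, -0.3072, 0.0136]
ft_force: [1.3, 0.4, -2.0]
```

Request:
nudge_tcp([
  [0, 0, 0.0005, 0, 0, 0],
  [0, 0, 0.001, 0, 0, 0],
  [0, 0, 0.001, 0, 0, 0],
], only="tcp|ft")

```text
tcp_pos: [0.4374, -0.307, 0.0122]
ft_force: [0.1, 1.5, -1.5]
```

Request:
nudge_tcp([
  [0, 0, 0.0005, 0, 0, 0],
  [0, 0, 0.0005, 0, 0, 0],
  [0, 0, 0.0005, 0, 0, 0],
], only="tcp|ft")

```text
tcp_pos: [0.4373, -0.307, 0.0115]
ft_force: [0.2, 0.0, -2.4]
```

Request:
nudge_tcp([
  [0, 0, 0.0003, 0, 0, 0],
  [0, 0, 0.0006, 0, 0, 0],
  [0, 0, 0.0006, 0, 0, 0],
], only="tcp|ft")

```text
tcp_pos: [0.4373, -0.307, 0.0109]
ft_force: [0.2, -0.7, -3.0]
```

Request:
nudge_tcp([
  [0, 0, 0.0004, 0, 0, 0],
  [0, 0, 0.0004, 0, 0, 0],
  [0, 0, 0.0004, 0, 0, 0],
], only="tcp|ft")

```text
tcp_pos: [0.4373, -0.307, 0.0106]
ft_force: [0.1, 0.6, 0.2]
```

Request:
nudge_tcp([
  [0, 0, 0.0003, 0, 0, 0],
  [0, 0, 0.0003, 0, 0, 0],
  [0, 0, 0.0003, 0, 0, 0],
], only="tcp|ft")

```text
tcp_pos: [0.4373, -0.307, 0.0106]
ft_force: [-0.8, 2.1, 5.5]
```

Request:
nudge_tcp([
  [0, 0, 0, 0, 0, 0],
  [0, 0, 0, 0, 0, 0],
  [0, 0, 0, 0, 0, 0],
  [0, 0, 0, 0, 0, 0],
  [0, 0, 0, 0, 0, 0],
], aperture=0.8, only="tcp|ft|gap")

```text
tcp_pos: [0.4374, -0.307, 0.0101]
ft_force: [-0.6, -0.0, -0.0]
finger_gap: 0.803
```

Request:
nudge_tcp([
  [0, 0, -0.02, 0, 0, 0],
  [0, 0, -0.05, 0, 0, 0],
  [0, 0, -0.09, 0, 0, 0],
  [0, 0, -0.13, 0, 0, 0],
  [0, 0, -0.15, 0, 0, 0],
  [0, 0, -0.15, 0, 0, 0],
  [0, 0, -0.15, 0, 0, 0],
], aperture=1.0, only="tcp|ft|gap")

```text
tcp_pos: [0.437, -0.3071, 0.1601]
ft_force: [0.1, 0.5, 0.3]
finger_gap: 1.003
```

```bash
python3 -c "
from h import *
s=r.camera('side')
cv2.imwrite('pics/a11.png',cv2.resize(s[130:400,200:450],(556,600),interpolation=2)[...,::-1])"
```

```text
(no output)
```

View pics/a11.png

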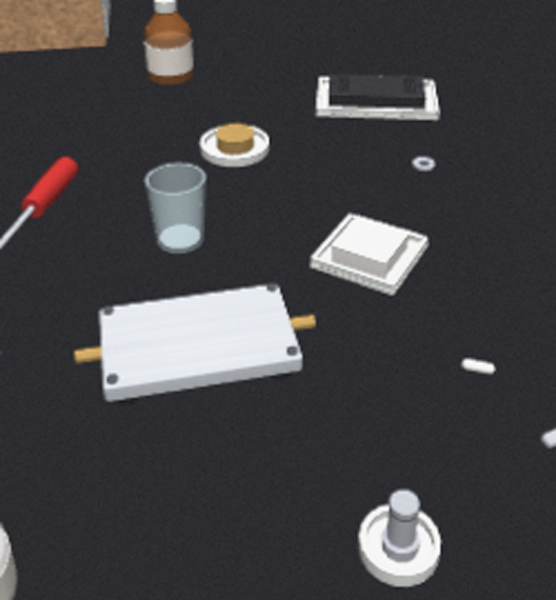

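The plunger, disc and spacer are in their trays and the beaker is upright. I'll zoom in on the plate at (377,92).

```bash
python3 -c "
from h import *
s=r.camera('side')[155:190,335:405]
cv2.imwrite('pics/a12.png',cv2.convertScaleAbs(cv2.resize(s,(700,350),interpolation=2),alpha=1.6)[...,::-1])"
```

```text
(no output)
```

View pics/a12.png

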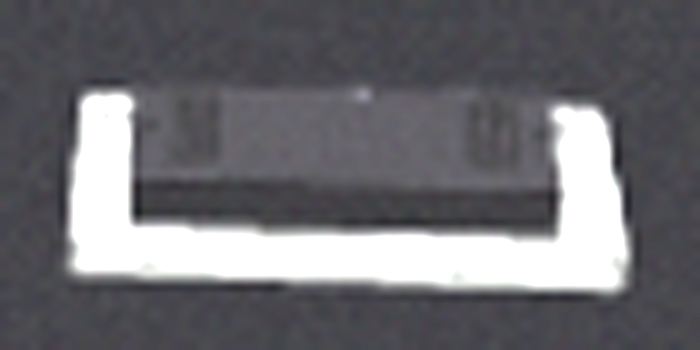

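The plate lies flat and parallel inside the tray, with white showing at both ends and along the front.

```bash
python3 -c "
from workcell import r
print(r.finish_job())"
```

```text
the job is handed in; nothing more can be done
None
```

I stripped the cell in order and handed the job in at about 31 s: plunger, disc, spacer and plate each lie flat and free in their own tray, nothing was dropped, and the beaker was not touched.

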